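# Turn the mould locking ring home with the tommy bar

## Robot

A 7-joint arm with a two-finger parallel gripper is mounted at the origin on the work surface. World frame = base frame: x ahead of the robot, y to its left, z up, the work surface at z = 0. Lengths are in m, angles in rad, forces in N, time in s.
With the tool pointing down it reaches from about 0.4 to 0.85 m from the base axis. Payload 4.5 kg.
Tool frame: the origin (TCP) lies midway between the tips of the shut fingers; the grasp point (between the pads) lies 19 mm behind it; y points along the fingers, z is the direction in which the jaws open and shut, and the axes are right-handed (so a half turn about y gives the same grasp; the last joint's range is limited). The gripper opens to 88 mm and grips with 3 to 60 N. Pads are 18 mm wide; open, the fingers measure 123 mm over their backs; the gripper's body (75 mm by 187 mm) begins 45 mm behind the grasp point.
Start: joints at [-1.188, 0.689, -0.195, 1.565, 0.157, 0.902, -0.215], TCP at [0.214, 0.587, 0.239] pointing down, gripper open.
Joint ranges: [-3.01, 3.01], [-0.46, 2.08], [-1.47, 1.51], [0.13, 2.56], [-1, 4.14], [0.04, 2.09], [-2.66, 2.66]. Speed limits (rad/s): [2.57, 2.57, 3.14, 3.14, 3.14, 3.14, 3.14].

## Interface

Orientations are given as a unit quaternion [x, y, z, w].
In Python, from plant import r, snapshot, get_calibration, job, boxes_of gives the robot as it stands. The module is installed in compiled form; this text tells all that it offers.
- The arm moves only by the shell command python3 -m handwheel 'ROWS' [OPENING] [FORCE]. ROWS is JSON, a list that holds one entry, the list of rows, each a list of 6 numbers: the shift along the tool's x, y, z as a fraction of full scale, then the turn, a rotation vector about the tool's x, y, z as a fraction of full scale. In form: [[[x, y, z, wx, wy, wz], ...]]. A call has 1 to 12 rows; each row is the pose to reach, as a shift and turn from the pose commanded when the call began, along the tool's axes at that moment, turning the shorter way round; what a row does not reach only later rows make up. Full scale, the value 1, is 100 cm for a shift and 180 degrees for a turn. A row lasts 1/12 s, in which the tool goes at most 41.7 mm and 7.16 degrees, less where a joint would pass 70% of its speed; a pose out of reach is approached as far as the arm can. A call with a number of a shift or a turn outside -1 to 1 is refused whole. A call with a gripper value outside its range is refused whole. OPENING is the opening, from -1 (shut) to 1 (fully open), set as the call begins (- or left out, the last holds). The fingers move at their own pace and stop on an object; FORCE is the grip in N (left out, the last holds). Time passes only in rows, so rows that repeat a pose let the fingers close. It gives the time, the measured TCP pose, the force and the opening at its end, in the units of the state.
- r.get_state(): the state, without advancing time (a new reading comes with each control period).
- snapshot(name): name is "side" or "top"; returns the picture (420x560x3 uint8, red, green, blue); there is no depth.
- get_calibration(name): a dict with "fx", "fy", "cx", "cy" (pixels), "T" (4x4, takes a point from camera to world coordinates). Camera axes: x right, y down, z forward; pixel columns grow to the right and rows downward; lengths in m; the calibration is good to about 2 mm. A picture is of the moment at which its call begins. get_calibration takes no time and is no camera call.
- job.finish_job(): hands the job in, once; it reports no verdict.
Trained networks look in the newest picture that a camera, given by its name, has taken for a name from the list of things; names that differ only in an ending like _2 or _b are one class to them, and where a whole thing is asked for, a point or a joint stands for the part that bears it (a point fixed in the world has none). Each returns a list of dicts, best first, with "confidence" (0 to 1); they miss things now and then, are a little off and sometimes report something else, mostly with a low value. They report only what shows in the picture. A call takes as long as a camera call. They do not tell look-alikes from the thing itself.
- boxes_of(thing, camera): "bbox" ([left, top, right, bottom] in pixels, round what is visible of it).
The state is a dict: "clock": time; "q": joint angles; "qd": joint speeds; "joint_torque": joint torques, N m; "tool_pos": TCP position; "eef_rot": TCP orientation; "contact_force": force on the tool from outside, world axes, zero at the start; "moment": the same for the moment, N m; "opening": opening from 0.0 (shut) to 1.0 (fully open).
Only numpy, scipy, OpenCV 4.12 (cv2) and the standard library are available. Lean on these libraries where they do the work, as an engineer would, in place of code of your own. Each camera call takes 0.05 s, during which the arm holds its last target. There are 200 camera calls.

## Task

Take the bar with the blue handle from its rack and turn the locking ring on the mould fixture clockwise (seen from above) until its red line meets the red line on the fixture. The bridge arms allow only part of the turn from one hole, so lift the bar out and move it to a following hole to go on. Then stand the blue bar back in its own rack socket and let go; leave the red-handled bar alone.

Things in the scene. Friction and masses are not known exactly. Their poses are not given: they have to be found in the camera images.
- blue_bar: Bar to use: upright steel rod, diameter 12 mm, length 70, lowest 5 tapered to 8; above it a blue grip 28 x 28, 45 tall (70 to 115 above the tip). 0.16 kg. Origin: centre of the tip's end; z up the bar; x, y square to the grip. It stands on the floor of its rack socket (17 square, 42 deep, floor 8 above the table): the socket is where this origin is at the start, so note it before grasping.
- red_bar: Bystander: worn bar of the same size with a red grip, origin likewise; it must stay. The two bars stand, in either order, in the two sockets (90 apart on its long centre line) of a fixed grey rack block 170 x 60 mm, 50 high.
- fixture: Fixed mould fixture. Origin on the ring's axis at table height, z up; front = its -x side, where a grey block 50 mm high (88 to 116 from the axis) bears the fixed red line. Over the ring a dark bridge, 62 to 77 above the table: three radial arms 14 wide, at 60 deg either side of the front and at the rear, on posts 90 to 106 out. A 12 mm bar can swing about 47 deg either way from mid-gap.
- ring (a joint): Metal ring, diameter 168 mm, top 54 to 57 up. Six pockets 18 square, 23 deep, centres 60 from the axis, 60 deg apart; its red line lies midway between two. Value (rad): 0 when the red lines meet, grows clockwise seen from above, starts -2.27 to -1.88; the line stands -value counter-clockwise from the front. Stays put, needs about 3 N at a pocket; 3 mm play each way, so it lags the bar 0.05 rad.
There are look-alikes about, which are no part of the job. Of the things that look like the blue_bar, the largest one is meant.

How it is judged:
On the way, in this order (a step that is already met when the one before it is completed fails the run):
1. the blue bar is in a hole of the ring (horizontal distance between blue_bar and fixture between 0.045 and 0.075 m and z of blue_bar in the frame of fixture below 0.049 m), for 0.1 s.
2. the bar is lifted out after turning the ring part of the way (value of joint ring above -1.8 rad and z of blue_bar in the frame of fixture above 0.054 m), for 0.1 s.
3. the blue bar is in a following hole, ring not yet home (all of step 1 and value of joint ring below -0.175 rad), for 0.1 s.
4. the ring's line meets the fixed line (value of joint ring between -0.175 and 0.175 rad), for 0.1 s.
At the end, for the whole second after the job is handed in: The ring's red line is within 10 degrees of the fixed red line; the blue bar stands at rest in the socket it came from, within 15 mm of its start and within 10 degrees of upright; the red bar still stands in its socket (within 15 mm and 10 degrees) (all of step 4 and distance of each of blue_bar, red_bar from where it was at the start of the episode below 0.015 m and angle between each of blue_bar, red_bar's own z axis and vertical below 0.17 rad and linear speed of blue_bar below 0.02 m/s); the robot touches nothing.
It fails at once if the red bar is pulled out of its socket (distance of red_bar from where it was at the start of the episode above 0.03 m).
It also fails if it takes over 56 s, if anything falls off the work surface, if the arm or the gripper's body presses on something with over 40 N, if the wrist force passes 120 N, or if a joint passes its speed limit or range.

## Working session

There is one attempt and no reset: what is moved stays moved. The work goes in short steps, Python scripts to look and compute and a shell command to move; the robot and the scene stay as the last step left them, time stands still between calls to the robot, and variables do not carry over. Pictures are saved under pics/ and viewed, about 8 in all and at most 12, crops included, and the job is handed in when it is done.

```bash
mkdir -p pics; python3 - <<'E'
from plant import *
import cv2, numpy as np
s=r.get_state(); print(s['clock'],s['tool_pos'],s['eef_rot'],s['opening'])
for n in ['top','side']:
    im=snapshot(n); cv2.imwrite(f'pics/{n}0.png',im[:,:,::-1])
    c=get_calibration(n); print(n,c['fx'],c['fy'],c['cx'],c['cy'],np.round(c['T'],4).tolist())
    for t in ['blue_bar','red_bar','fixture','ring']:
        print(t,[(np.round(b['bbox']).tolist(),round(b['confidence'],2)) for b in boxes_of(t,n)])
E
```

```text
0.0 [0.21343626 0.5867533  0.23789579] [ 0.6970395  -0.12272362  0.12259296 -0.69573401] 1.0010746019125982
top 385.19824196122 385.19824196122 275.9927974515988 207.33351113410714 [[0.0205, -0.9929, 0.1171, 0.4427], [-0.9993, -0.0239, -0.028, 0.1412], [0.0306, -0.1165, -0.9927, 0.7085], [0.0, 0.0, 0.0, 1.0]]
blue_bar [([116.0, 204.0, 139.0, 222.0], 0.82), ([174.0, 200.0, 202.0, 224.0], 0.63), ([181.0, 265.0, 198.0, 280.0], 0.62)]
red_bar [([196.0, 147.0, 217.0, 172.0], 0.73)]
fixture [([338.0, 142.0, 458.0, 271.0], 0.7)]
ring [([343.0, 155.0, 443.0, 250.0], 0.79)]
side 429.2332591333098 429.2332591333098 278.4084862608966 212.30582639137006 [[-0.8006, -0.411, 0.4361, 0.2035], [-0.5993, 0.5477, -0.5839, 0.5324], [0.0012, -0.7287, -0.6848, 0.4985], [0.0, 0.0, 0.0, 1.0]]
blue_bar [([207.0, 209.0, 239.0, 262.0], 0.8), ([262.0, 263.0, 289.0, 310.0], 0.78), ([148.0, 281.0, 176.0, 332.0], 0.56)]
red_bar [([172.0, 173.0, 202.0, 224.0], 0.71)]
fixture [([280.0, 110.0, 398.0, 194.0], 0.81)]
ring [([292.0, 109.0, 380.0, 174.0], 0.98)]
```

View pics/top0.png

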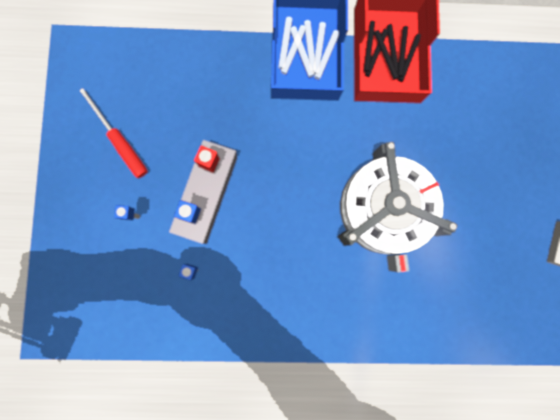

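View pics/side0.png

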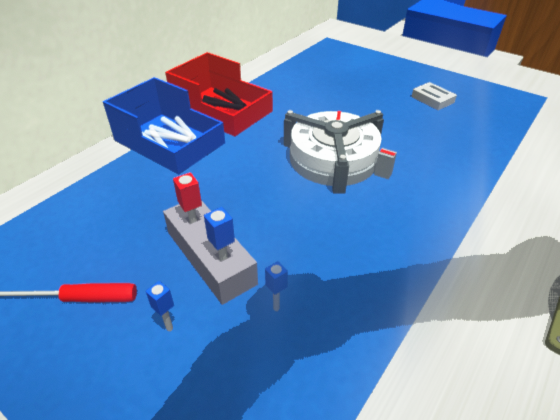

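Blue candidates in the top picture: (186,212) in the rack, largest; (123,212) and (188,272), small ones standing free. I choose the one in the rack. The red bar is at (206,157), the fixture hub at (398,202), and its front block at (401,263), facing the robot. The red ring line is at (429,188). Next is a close crop.

```bash
python3 - <<'E'
import cv2, numpy as np
a=cv2.imread('pics/top0.png'); 
f=lambda x0,x1:cv2.resize(a[140:275,x0:x1],None,fx=4,fy=4,interpolation=cv2.INTER_CUBIC)
cv2.imwrite('pics/crop1.png',np.hstack([f(168,238),f(335,462)]))
b=cv2.imread('pics/side0.png'); cv2.imwrite('pics/crop2.png',np.hstack([cv2.resize(b[165:305,160:262],None,fx=4,fy=4,interpolation=cv2.INTER_CUBIC),cv2.resize(b[90:230,275:370],None,fx=4,fy=4,interpolation=cv2.INTER_CUBIC)]))
E
```

```text
(no output)
```

View pics/crop1.png

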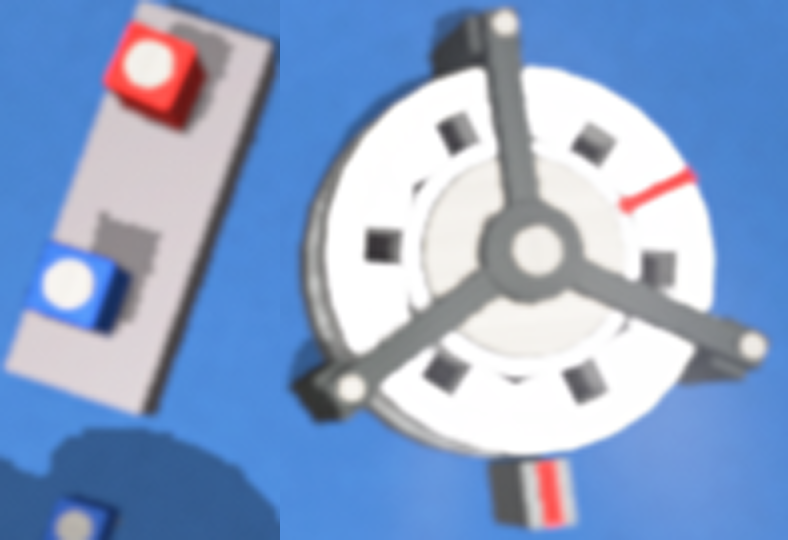

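View pics/crop2.png

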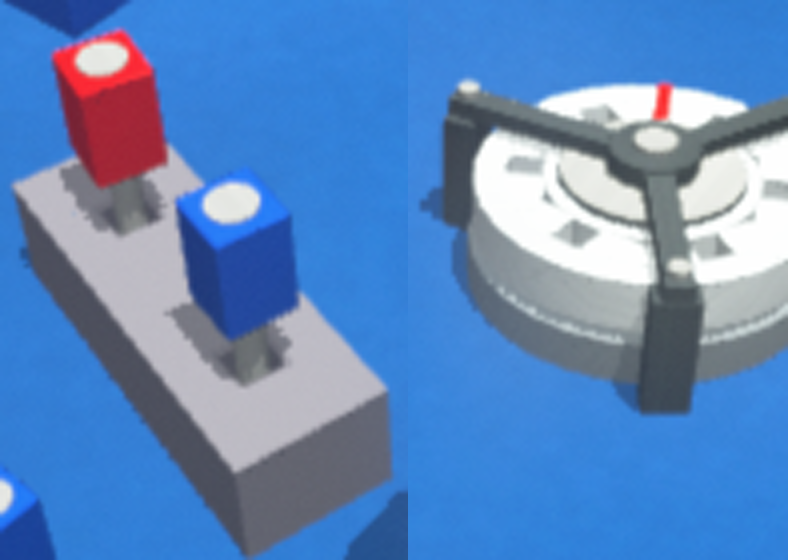

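```bash
cat > h.py <<'E'
from plant import *
import numpy as np
from scipy.optimize import least_squares
from scipy.spatial.transform import Rotation as R
C={n:get_calibration(n) for n in('top','side')}
def proj(n,P):
    c=C[n];q=(np.atleast_2d(P)-c['T'][:3,3])@c['T'][:3,:3]
    return np.c_[c['fx']*q[:,0]/q[:,2]+c['cx'],c['fy']*q[:,1]/q[:,2]+c['cy']]
def back(n,px,z):
    c=C[n];d=c['T'][:3,:3]@[(px[0]-c['cx'])/c['fx'],(px[1]-c['cy'])/c['fy'],1];o=c['T'][:3,3]
    return o+d*(z-o[2])/d[2]
cr=lambda p,x0,y0:(np.array(p,float)+.5)/4-.5+[x0,y0]
E
python3 - <<'E'
from h import *
bt=cr([69,283],168,140);bs=cr([232,202],160,165)
rt=cr([148,64],168,140);rs=cr([101,58],160,165)
for a,b in((bt,bs),(rt,rs)): print(back('top',a,.123),back('side',b,.123))
cs=cr([[178,203],[238,168],[292,208],[231,250]],160,165)
k=np.array([back('side',p,.123) for p in cs]);print('grip',k[:,:2].round(4).tolist())
for i in range(4):
    d=k[(i+1)%4]-k[i];print(np.linalg.norm(d),np.degrees(np.arctan2(d[1],d[0])))
rk=[back('top',cr(p,168,140),.05) for p in([275,42],[145,412],[5,368])];print('rack',rk,np.degrees(np.arctan2(*(rk[0]-rk[1])[1::-1])))
pk=cr(np.array([[457,132],[594,143],[659,268],[585,382],[446,370],[383,246]])-[280,0],335,140)
ln=cr(np.array([[627,207],[693,175]])-[280,0],335,140)
P=np.array([back('top',p,.057) for p in pk]);L=np.array([back('top',p,.057) for p in ln])
print(P.round(4))
def f(v):
    a=v[2]-np.arange(6)*np.pi/3
    return (P[:,:2]-v[:2]-.06*np.c_[np.cos(a),np.sin(a)]).ravel()
c0=P.mean(0);s=least_squares(f,[c0[0],c0[1],np.arctan2(*(P[0]-c0)[1::-1])]);print(s.x,np.abs(s.fun).max())
c=s.x[:2]
print('pocket angs',[round((np.degrees(s.x[2])-60*i)%360,1) for i in range(6)])
print('line',[np.degrees(np.arctan2(*(l[:2]-c)[::-1])) for l in L])
fb=back('top',cr([268,492],335,140),.05);print('front',fb,np.linalg.norm(fb[:2]-c),np.degrees(np.arctan2(*(fb[:2]-c)[::-1])))
for p in([502,22],[750,344],[351,388],[538,248]):
    b=back('top',cr([p[0]-280,p[1]],335,140),.079);d=b[:2]-c;print('post',b,np.linalg.norm(d),np.degrees(np.arctan2(d[1],d[0])))
s=r.get_state();print(R.from_quat(s['eef_rot']).as_matrix().round(3))
E
```

```text
[0.50376817 0.26294779 0.123     ] [0.50106839 0.26275519 0.123     ]
[0.5895966  0.23669368 0.123     ] [0.58702299 0.23644889 0.123     ]
grip [[0.5144, 0.2734], [0.5104, 0.2498], [0.484, 0.2534], [0.4867, 0.2788]]
0.023908326667761177 -99.71913251614247
0.02660857862640513 172.1910640377305
0.025500738969573344 84.00747398180346
0.028258742913648903 -11.040288697041326
rack [array([0.61929893, 0.19386697, 0.05      ]), array([0.45724067, 0.24354239, 0.05      ]), array([0.47454585, 0.30332492, 0.05      ])] -17.04177697400027
[[ 0.5845 -0.0546  0.057 ]
 [ 0.5813 -0.1147  0.057 ]
 [ 0.5271 -0.1419  0.057 ]
 [ 0.4773 -0.1086  0.057 ]
 [ 0.4811 -0.0488  0.057 ]
 [ 0.5338 -0.022   0.057 ]]
[ 0.53084944 -0.08176734  0.46654672] 0.0004992730060756735
pocket angs [np.float64(26.7), np.float64(326.7), np.float64(266.7), np.float64(206.7), np.float64(146.7), np.float64(86.7)]
line [np.float64(-64.2258689398486), np.float64(-63.83602395245)]
front [ 0.43034062 -0.09428494  0.05      ] 0.10128530201462213 -172.90080403840187
post [ 0.6276631 -0.0677684  0.079    ] 0.09782052714056572 8.227758211872205
post [ 0.49341381 -0.16971263  0.079     ] 0.09558137932338578 -113.05797482992804
post [ 0.47155903 -0.0029959   0.079     ] 0.09859153929995769 126.96837788155389
post [ 0.53145197 -0.08151137  0.079     ] 0.0006546507122882659 23.017318373360734
[[ 0.94  -0.     0.342]
 [-0.342  0.     0.94 ]
 [-0.    -1.     0.   ]]
```

```bash
cat >> h.py <<'E'
import cv2
from scipy.optimize import minimize
def mask(im,col='blue'):
    h=cv2.cvtColor(im,cv2.COLOR_RGB2HSV);i=im.astype(int)
    return ((i[...,2]-i[...,0]>60)&(i[...,0]<70)) if col=='blue' else ((i[...,0]-i[...,2]>90))
def fit(ms,x0,zt=.123,w=.014):
    # ms: list of (cam, roi, mask)
    def cost(v):
        e=0
        a=v[2]+np.pi/4+np.arange(4)*np.pi/2
        q=v[:2]+w*2**.5*np.c_[np.cos(a),np.sin(a)]
        P=np.r_[np.c_[q,[zt]*4],np.c_[q,[zt-.045]*4]]
        for n,(x1,y1,x2,y2),m in ms:
            h=cv2.convexHull(((proj(n,P)+.5-[x1,y1])*8-.5).round().astype(np.int32))
            g=np.zeros(((y2-y1)*8,(x2-x1)*8),np.uint8);cv2.fillConvexPoly(g,h,1)
            e+=np.abs(cv2.resize(g.astype(np.float32),(x2-x1,y2-y1),interpolation=cv2.INTER_AREA)-m[y1:y2,x1:x2]).sum()
        return e
    best=None
    for y in np.radians([-25,-15,-8,0]):
        s=minimize(cost,[*x0,x0[1]*0+y],method='Nelder-Mead',options=dict(initial_simplex=[[x0[0],x0[1],y],[x0[0]+.003,x0[1],y],[x0[0],x0[1]+.003,y],[x0[0],x0[1],y+.1]]))
        if best is None or s.fun<best.fun: best=s
    return best.x[:2].round(4),np.degrees(best.x[2]).round(1),best.fun
E
python3 - <<'E'
from h import *
I={n:cv2.imread(f'pics/{n}0.png')[:,:,::-1] for n in C}
rois=dict(top=(168,194,206,230),side=(198,202,242,254))
rr=dict(top=(190,140,226,176),side=(168,168,208,216))
# separate the grip from the blue mat: grip lacks green
for n in C:
    x1,y1,x2,y2=rois[n];print(n,I[n][(y1+y2)//2,x1:x2:3].tolist())
for col,ro,x0 in(('blue',rois,(.5025,.263)),('red',rr,(.5885,.2365))):
    m={n:(mask(I[n],'red') if col=='red' else (I[n][...,1].astype(int)*1.0/np.maximum(I[n][...,2],1)<.55)&(I[n][...,2].astype(int)-I[n][...,0]>60)) for n in C}
    for n in C:  # fill disc
        m[n]=cv2.morphologyEx(m[n].astype(np.uint8),cv2.MORPH_CLOSE,np.ones((11,11)))
        x1,y1,x2,y2=ro[n];print(m[n][y1:y2,x1:x2].sum())
    for g in(['top'],['side'],['top','side']): print(col,g,fit([(n,ro[n],m[n]) for n in g],x0))
E
```

```text
top [[77, 139, 218], [77, 139, 218], [71, 128, 212], [88, 147, 247], [243, 241, 241], [246, 243, 238], [248, 246, 241], [244, 241, 237], [96, 148, 246], [33, 66, 134], [34, 52, 97], [126, 121, 126], [207, 198, 200]]
side [[190, 187, 196], [190, 187, 196], [184, 182, 193], [35, 60, 124], [34, 59, 125], [34, 64, 136], [35, 72, 160], [35, 73, 160], [34, 72, 160], [34, 73, 160], [33, 71, 159], [33, 74, 161], [56, 130, 217], [54, 131, 219], [52, 131, 218]]
75
914
blue ['top'] (array([0.4776, 0.2109]), np.float64(-3.7), np.float64(75.0))
blue ['side'] (array([0.501 , 0.2628]), np.float64(-25.7), np.float64(92.46875))
blue ['top', 'side'] (array([0.5013, 0.2624]), np.float64(-25.2), np.float64(471.234375))
374
642
red ['top'] (array([0.5909, 0.2368]), np.float64(-28.7), np.float64(119.34375))
red ['side'] (array([0.5864, 0.2357]), np.float64(-35.9), np.float64(138.15625))
red ['top', 'side'] (array([0.5886, 0.2348]), np.float64(-34.8), np.float64(293.5625))
```

```bash
python3 - <<'E'
from h import *
out=[]
for y in(-9,-17,-25):
    row=[]
    for n,(x1,y1,x2,y2),c in(('side',(196,200,246,256),(.5013,.2627)),('top',(166,192,206,232),(.5037,.263))):
        im=cv2.resize(cv2.imread(f'pics/{n}0.png')[y1:y2,x1:x2],None,fx=5,fy=5,interpolation=cv2.INTER_CUBIC)
        a=np.radians(y)+np.pi/4+np.arange(4)*np.pi/2
        q=c+.014*2**.5*np.c_[np.cos(a),np.sin(a)]
        for z in(.123,.078):
            p=((proj(n,np.c_[q,[z]*4])+.5-[x1,y1])*5-.5).round().astype(int)
            cv2.polylines(im,[p],True,(0,255,255) if z>.1 else (0,255,0),1)
        row.append(cv2.copyMakeBorder(im,0,290-im.shape[0],0,255-im.shape[1],0))
    out.append(np.vstack(row))
cv2.imwrite('pics/ov.png',np.hstack(out))
E
```

```text
(no output)
```

View pics/ov.png

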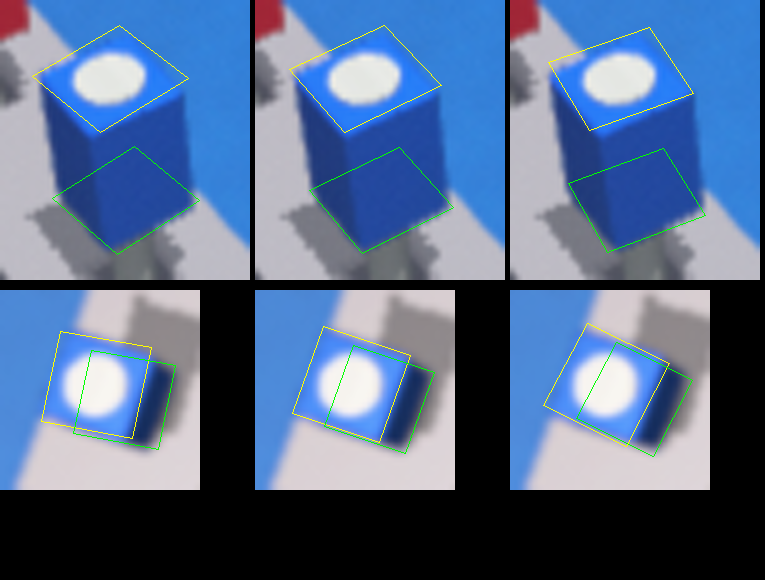

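The -17° overlay fits, so the grip is square with the rack, at about (0.5025, 0.263). The fixture axis is (0.531, -0.082), front at 187.3°, and the ring is at about -1.91. I move above the bar first.

```bash
cat >> h.py <<'E'
def shift(x,y,z,yaw=None):
    s=r.get_state();M=R.from_quat(s['eef_rot']).as_matrix()
    d=M.T@(np.array([x,y,z])-s['tool_pos'])
    cur=np.degrees(np.arctan2(M[1,0],M[0,0]))
    print('t',round(s['clock'],2),'pos',s['tool_pos'].round(4),'yaw',cur.round(2),'shift',d.round(4),'wy',None if yaw is None else round(-(yaw-cur)/180,4),'F',np.round(s['contact_force'],1),'open',round(s['opening'],3),'tilt',M[2].round(4))
E
python3 -c "
from h import *
shift(.5025,.263,.2,-17)"
```

```text
t 0.5 pos [0.2136 0.5874 0.2387] yaw -19.98 shift [ 0.3824  0.0387 -0.2061] wy -0.0166 F [-0.2 -0.2  1.3] open 1.001 tilt [-0. -1.  0.]
```

```bash
python3 -m handwheel '[[[0.03,0,-0.016,0,-0.0166,0],[0.065,0,-0.035,0,-0.0166,0],[0.1,0,-0.054,0,-0.0166,0],[0.14,0,-0.075,0,-0.0166,0],[0.175,0.01,-0.094,0,-0.0166,0],[0.21,0.02,-0.113,0,-0.0166,0],[0.245,0.03,-0.132,0,-0.0166,0],[0.28,0.038,-0.15,0,-0.0166,0],[0.32,0.038,-0.172,0,-0.0166,0],[0.35,0.038,-0.189,0,-0.0166,0],[0.37,0.038,-0.2,0,-0.0166,0],[0.3824,0.038,-0.2061,0,-0.0166,0]]]' 1 30; python3 -c "
from h import *
shift(.5025,.263,.081,-17)"
```

```text
clock: 1.5
tool_pos: [0.5051, 0.259, 0.2006]
eef_rot: [0.7, -0.106, 0.107, -0.698]
contact_force: [0.4, -0.2, 0.7]
opening: 0.996
t 1.5 pos [0.5051 0.259  0.2006] yaw -17.32 shift [-0.0039  0.1196  0.0033] wy -0.0018 F [ 0.4 -0.2  0.7] open 0.996 tilt [ 0.0016 -1.     -0.0015]
```

```bash
python3 -m handwheel '[[[0,0,0,0,0,0],[0,0,0,0,0,0],[0,0.02,0,0,0,0],[0,0.04,0,0,0,0],[0,0.06,0,0,0,0],[0,0.08,0,0,0,0],[0,0.1,0,0,0,0],[0,0.11,0,0,0,0],[0,0.119,0,0,0,0],[0,0.119,0,0,0,0],[0,0.119,0,0,0,0]]]' 1 30; python3 -c "
from h import *
shift(.5025,.263,.081,-17)
im=snapshot('side');im2=snapshot('top')
f=lambda a,x,y:cv2.resize(a[y:y+140,x:x+100,::-1],None,fx=4,fy=4,interpolation=cv2.INTER_CUBIC)
cv2.imwrite('pics/g1.png',np.hstack([f(im,170,150),f(im2,140,140)]))"
```

```text
clock: 2.42
tool_pos: [0.5022, 0.2641, 0.082]
eef_rot: [-0.699, 0.104, -0.104, 0.7]
contact_force: [-0.3, -0.4, 0.2]
opening: 1.003
t 2.42 pos [0.5022 0.2641 0.082 ] yaw -16.91 shift [ 0.0007  0.001  -0.001 ] wy 0.0005 F [-0.3 -0.4  0.2] open 1.003 tilt [-2.e-04 -1.e+00  7.e-04]
```

View pics/g1.png

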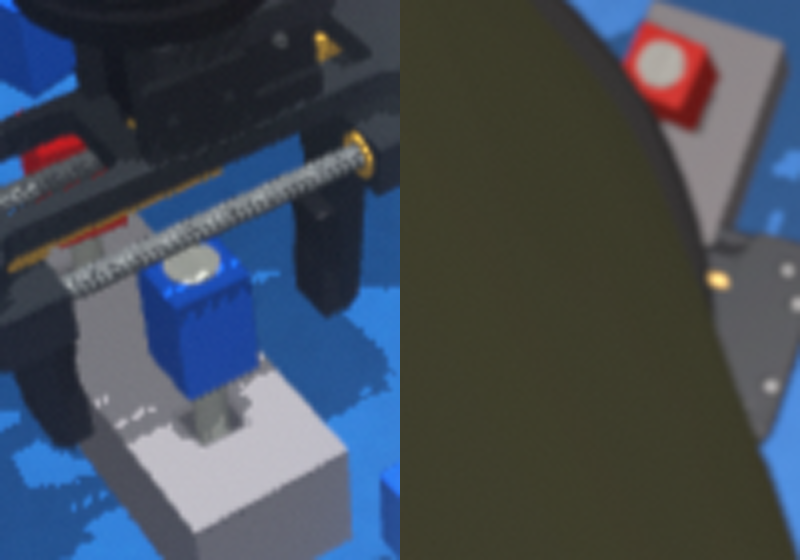

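The fingers straddle the blue grip at side pixel (219,228), and the red bar is clear of them. Close and lift.

```bash
python3 -m handwheel '[[[0,0,0,0,0,0],[0,0,0,0,0,0],[0,0,0,0,0,0],[0,0,0,0,0,0],[0,0,0,0,0,0],[0,0,0,0,0,0],[0,0,0,0,0,0],[0,0,0,0,0,0]]]' -1 40; python3 -c "
from h import *
shift(.5025,.263,.081,-17)"
```

```text
clock: 3.18
tool_pos: [0.5025, 0.263, 0.0817]
eef_rot: [-0.699, 0.105, -0.104, 0.699]
contact_force: [-0.5, 0.6, 0.3]
opening: 0.418
t 3.18 pos [0.5025 0.263  0.0817] yaw -17.0 shift [-0.      0.0007 -0.    ] wy 0.0 F [-0.5  0.6  0.3] open 0.418 tilt [-1.e-04 -1.e+00  0.e+00]
```

```bash
python3 -m handwheel '[[[0,0,0,0,0,0],[0,0,0,0,0,0],[0,0,0,0,0,0],[0,0,0,0,0,0],[0,0,0,0,0,0],[0,-0.01,0,0,0,0],[0,-0.03,0,0,0,0],[0,-0.05,0,0,0,0],[0,-0.07,0,0,0,0],[0,-0.09,0,0,0,0],[0,-0.11,0,0,0,0],[0,-0.12,0,0,0,0]]]' -1 40; python3 -c "
from h import *
shift(.5025,.263,.201,-17)
im=snapshot('side')
cv2.imwrite('pics/g2.png',cv2.resize(im[100:310,120:400,::-1],None,fx=2.5,fy=2.5,interpolation=cv2.INTER_CUBIC))
c=np.array([.531,-.0817])
for a in(206.7,):
  p=c+.06*np.array([np.cos(np.radians(a)),np.sin(np.radians(a))]);print(a,p);shift(*p,.201,-17)"
```

```text
clock: 4.18
tool_pos: [0.5032, 0.2635, 0.2045]
eef_rot: [-0.699, 0.104, -0.105, 0.7]
contact_force: [-0.1, 0.2, -1.4]
opening: 0.316
t 4.18 pos [0.5032 0.2635 0.2045] yaw -17.0 shift [-0.0006  0.0035 -0.0007] wy -0.0 F [-0.1  0.2 -1.4] open 0.316 tilt [ 0.0022 -1.      0.0025]
206.7 [ 0.47739772 -0.10865914]
t 4.23 pos [0.5039 0.2639 0.2054] yaw -17.01 shift [ 0.0836  0.0032 -0.364 ] wy -0.0 F [-0.2  1.1 -1. ] open 0.313 tilt [ 0.0036 -1.      0.0041]
```

View pics/g2.png

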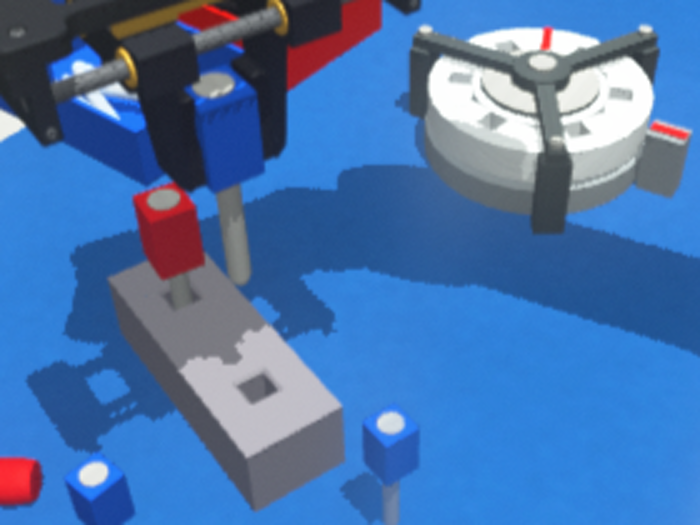

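Bar held. Its tip is at about side px (215,212), the socket is empty and the red bar still stands. I cross-check the cameras while moving to the front pocket.

```bash
python3 -m handwheel '[[[0.006,0,-0.026,0,0,0],[0.014,0,-0.061,0,0,0],[0.022,0,-0.096,0,0,0],[0.03,0,-0.131,0,0,0],[0.038,0,-0.166,0,0,0],[0.046,0,-0.201,0,0,0],[0.054,0,-0.236,0,0,0],[0.062,0,-0.271,0,0,0],[0.07,0,-0.306,0,0,0],[0.077,0,-0.336,0,0,0],[0.082,0,-0.356,0,0,0],[0.0836,0,-0.364,0,0,0]]]'; python3 -c "
from h import *
print('disc at lift',back('side',(205.2,134),.244),'tip',back('side',(215.2,211),.130))
u=np.array([[603,117],[525,165],[575,233],[713,245]]);px=np.c_[275+(u[:,0]-408)/4,90+u[:,1]/4]
c=np.array([.531,-.0817])
for p in px:
  b=back('side',p,.057)[:2]-c; print(b, np.hypot(*b),np.degrees(np.arctan2(b[1],b[0]))%360)
shift(.4774,-.1087,.201,-17)
im=snapshot('side')
cv2.imwrite('pics/g3.png',cv2.resize(im[20:210,250:450,::-1],None,fx=3,fy=3,interpolation=cv2.INTER_CUBIC))
"
```

```text
clock: 5.23
tool_pos: [0.4747, -0.1138, 0.2009]
eef_rot: [0.7, -0.107, 0.106, -0.698]
contact_force: [-0.8, 0.2, -2.1]
opening: 0.315
disc at lift [0.50195651 0.26435708 0.244     ] tip [0.50308542 0.26405735 0.13      ]
[ 0.04177003 -0.02784327] 0.050199434033045734 326.31318126848663
[0.04805595 0.03044588] 0.05688871361011197 32.35632754981755
[-0.00109246  0.06291261] 0.06292209270443241 90.99482705125115
[-0.0549818   0.03396505] 0.06462679320189935 148.29426674654272
t 5.23 pos [ 0.4747 -0.1138  0.2009] yaw -17.34 shift [ 0.0011 -0.0001  0.0057] wy -0.0019 F [-0.8  0.2 -2.1] open 0.315 tilt [-0.0016 -1.     -0.0024]
```

View pics/g3.png

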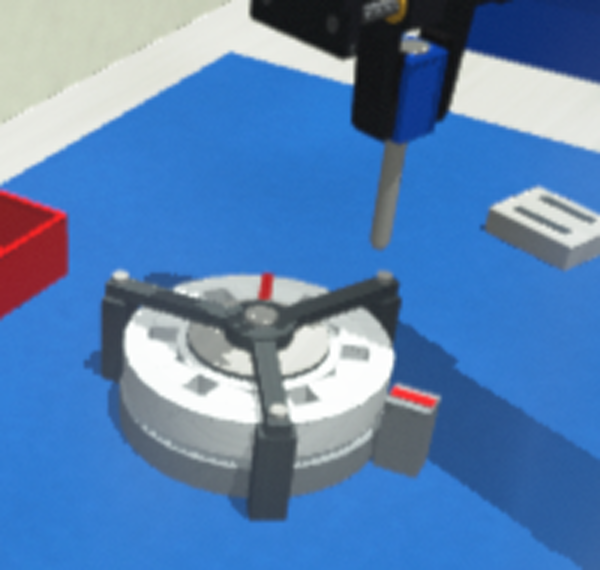

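```bash
python3 -m handwheel '[[[0,0,0,0,0,0],[0,0,0,0,0,0],[0,0.015,0,0,0,0],[0,0.03,0,0,0,0],[0,0.04,0,0,0,0],[0,0.04,0,0,0,0],[0,0.04,0,0,0,0]]]'; python3 -c "
from h import *
print('pocket side',back('side',((355+.5)/3-.5+250,(352+.5)/3-.5+20),.057))
b=lambda u,v,z:print('post',back('side',((u+.5)/3-.5+250,(v+.5)/3-.5+20),z))
b(262,316,.079);b(121,276,.079);b(384,276,.079);b(279,409,.079);b(413,398,.05)
shift(.4774,-.1087,.161,-17)
im=snapshot('side');im2=snapshot('top')
f=lambda a,x,y:cv2.resize(a[y:y+130,x:x+100,::-1],None,fx=4,fy=4,interpolation=cv2.INTER_CUBIC)
cv2.imwrite('pics/g4.png',np.hstack([f(im,320,60),f(im2,345,140)]))
"
```

```text
clock: 5.87
tool_pos: [0.4762, -0.1074, 0.1615]
eef_rot: [-0.699, 0.104, -0.103, 0.7]
contact_force: [-0.1, -0.6, -1.2]
opening: 0.312
pocket side [ 0.47393318 -0.10595759  0.057     ]
post [ 0.5243725  -0.07521799  0.079     ]
post [ 0.62040043 -0.06216367  0.079     ]
post [ 0.48707345 -0.1623813   0.079     ]
post [0.46704027 0.00159593 0.079     ]
post [ 0.42691786 -0.0928799   0.05      ]
t 5.87 pos [ 0.4762 -0.1074  0.1615] yaw -16.8 shift [ 0.0015  0.0005 -0.0009] wy 0.0011 F [-0.1 -0.6 -1.2] open 0.312 tilt [-1.1e-03 -1.0e+00  9.0e-04]
```

View pics/g4.png

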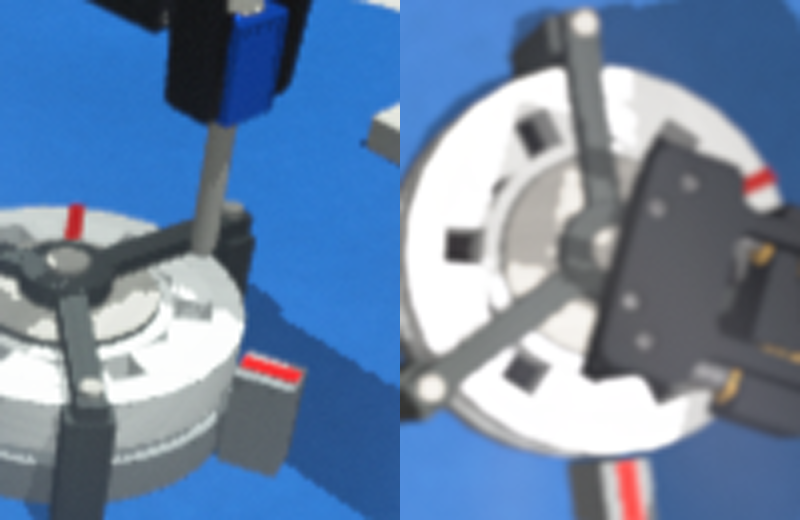

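```bash
python3 -c "
from h import *
g=lambda u,v:((u+.5)/4-.5+320,(v+.5)/4-.5+60)
print('tip',back('side',g(204,249),.088),'pocket',back('side',g(193,308),.057))
print(proj('side',[[.4774,-.1087,.088],[.4774,-.1087,.057],[.4774,-.1087,.155]]),g(204,249),g(193,308),g(222,130))
"
```

```text
tip [ 0.47451555 -0.10759071  0.088     ] pocket [ 0.47471288 -0.10692946  0.057     ]
[[369.48731775 121.10405136]
 [367.03934256 135.71628484]
 [375.26516542  86.61544229]] (370.625, 121.875) (367.875, 136.625) (375.125, 92.125)
```

In the same side picture, tip and pocket agree within 1 mm. Insert.

```bash
python3 -m handwheel '[[[0,0.01,0,0,0,0],[0,0.02,0,0,0,0],[0,0.027,0,0,0,0],[0,0.034,0,0,0,0],[0,0.041,0,0,0,0],[0,0.046,0,0,0,0],[0,0.046,0,0,0,0],[0,0.046,0,0,0,0]]]'; python3 -c "
from h import *
shift(.4774,-.1087,.115,-17)
M=R.from_euler('z',-17,degrees=True).as_matrix()
c=np.array([.531,-.0817]);u=lambda a:np.array([np.cos(np.radians(a)),np.sin(np.radians(a))])
for a0,a1 in((206.7,147),):
  for a in np.linspace(a0,a1,12):
    d=c+.06*u(a)-(c+.06*u(a0)); t=np.radians(-17); print(round(a,1),round(d@[np.cos(t),np.sin(t)],4),round(d@[-np.sin(t),np.cos(t)],4))
"
```

```text
clock: 6.63
tool_pos: [0.476, -0.1094, 0.1155]
eef_rot: [-0.699, 0.105, -0.104, 0.699]
contact_force: [-0.1, -0.4, -1.6]
opening: 0.316
t 6.63 pos [ 0.476  -0.1094  0.1155] yaw -16.99 shift [0.0011 0.0005 0.0011] wy 0.0001 F [-0.1 -0.4 -1.6] open 0.316 tilt [-4.e-04 -1.e+00 -0.e+00]
206.7 0.0 0.0
201.3 -0.0037 0.0043
195.8 -0.007 0.0089
190.4 -0.0099 0.0138
185.0 -0.0123 0.019
179.6 -0.0141 0.0243
174.1 -0.0155 0.0299
168.7 -0.0163 0.0355
163.3 -0.0166 0.0412
157.9 -0.0164 0.0468
152.4 -0.0156 0.0525
147.0 -0.0143 0.058
```

```bash
python3 -m handwheel '[[[-0.0037,0,0.0043,0,0,0],[-0.007,0,0.0089,0,0,0],[-0.0099,0,0.0138,0,0,0],[-0.0123,0,0.019,0,0,0],[-0.0141,0,0.0243,0,0,0],[-0.0155,0,0.0299,0,0,0],[-0.0163,0,0.0355,0,0,0],[-0.0166,0,0.0412,0,0,0],[-0.0164,0,0.0468,0,0,0],[-0.0156,0,0.0525,0,0,0],[-0.0143,0,0.058,0,0,0],[-0.0143,0,0.058,0,0,0]]]'; python3 -m handwheel '[[[0,0,0,0,0,0],[0,0,0,0,0,0]]]';python3 -c "
from h import *
c=np.array([.531,-.0817]);a=np.radians(147)
shift(*(c+.06*np.array([np.cos(a),np.sin(a)])),.115,-17)
im=snapshot('side')
cv2.imwrite('pics/g5.png',cv2.resize(im[60:210,270:420,::-1],None,fx=4,fy=4,interpolation=cv2.INTER_CUBIC))
"
```

```text
clock: 7.63
tool_pos: [0.4796, -0.048, 0.1156]
eef_rot: [-0.699, 0.104, -0.104, 0.7]
contact_force: [-1.0, 0.1, -2.2]
opening: 0.312
clock: 7.8
tool_pos: [0.4792, -0.0489, 0.1156]
eef_rot: [-0.699, 0.104, -0.104, 0.7]
contact_force: [0.1, 0.1, -1.2]
opening: 0.317
t 7.8 pos [ 0.4792 -0.0489  0.1156] yaw -16.94 shift [0.0014 0.0006 0.0003] wy 0.0003 F [ 0.1  0.1 -1.2] open 0.317 tilt [-5.0e-04 -1.0e+00  1.2e-03]
```

View pics/g5.png

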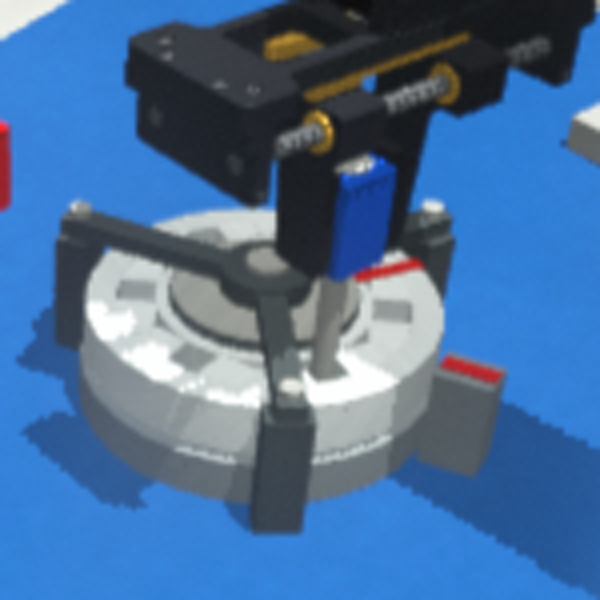

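Ring turned: its line is now at (365..420, 268) in the crop. I lift out, and compute the new pocket angle from the same picture.

```bash
python3 -m handwheel '[[[0,0,-0.002,0,0,0],[0,-0.015,-0.002,0,0,0],[0,-0.03,-0.002,0,0,0],[0,-0.04,-0.002,0,0,0],[0,-0.046,0,0,0,0],[0,-0.046,0,0,0,0],[0,-0.046,0,0,0,0]]]'; python3 -c "
from h import *
c=np.array([.528,-.0802])
for p in([137,290],[190,357],[392,310],[420,265],[365,274]):
  b=back('side',((p[0]+.5)/4-.5+270,(p[1]+.5)/4-.5+60),.057)[:2]-c;print(np.hypot(*b).round(4),np.degrees(np.arctan2(b[1],b[0]))%360)
c=np.array([.531,-.0817]);u=lambda a:np.array([np.cos(np.radians(a)),np.sin(np.radians(a))])
shift(*(c+.06*u(210)),.161,-17)
"
```

```text
clock: 8.43
tool_pos: [0.4794, -0.0498, 0.1617]
eef_rot: [-0.699, 0.104, -0.105, 0.699]
contact_force: [-0.9, 0.3, -1.4]
opening: 0.313
0.0592 32.53298619674572
0.0626 89.71208895215045
0.0592 204.93508405255366
0.0816 235.72953872469776
0.0531 237.1620154473136
t 8.43 pos [ 0.4794 -0.0498  0.1617] yaw -16.99 shift [ 0.0178  0.0007 -0.0593] wy 0.0 F [-0.9  0.3 -1.4] open 0.313 tilt [ 3.e-04 -1.e+00  4.e-04]
```

```bash
python3 -m handwheel '[[[0.003,0,-0.012,0,0,0],[0.006,0,-0.026,0,0,0],[0.01,0,-0.04,0,0,0],[0.014,0,-0.052,0,0,0],[0.016,0,-0.0597,0,0,0],[0.016,0,-0.0597,0,0,0],[0.016,0,-0.0597,0,0,0]]]'; python3 -c "
from h import *
c=np.array([.531,-.0817]);u=lambda a:np.array([np.cos(np.radians(a)),np.sin(np.radians(a))])
shift(*(c+.06*u(209)),.161,-17)
im=snapshot('side')
cv2.imwrite('pics/g6.png',cv2.resize(im[60:210,270:420,::-1],None,fx=4,fy=4,interpolation=cv2.INTER_CUBIC))
"
```

```text
clock: 9.02
tool_pos: [0.4769, -0.1114, 0.1612]
eef_rot: [-0.699, 0.105, -0.104, 0.7]
contact_force: [-0.9, 0.7, -2.0]
opening: 0.31
t 9.02 pos [ 0.4769 -0.1114  0.1612] yaw -17.03 shift [0.0014 0.0002 0.0011] wy -0.0001 F [-0.9  0.7 -2. ] open 0.31 tilt [-9.e-04 -1.e+00  4.e-04]
```

View pics/g6.png

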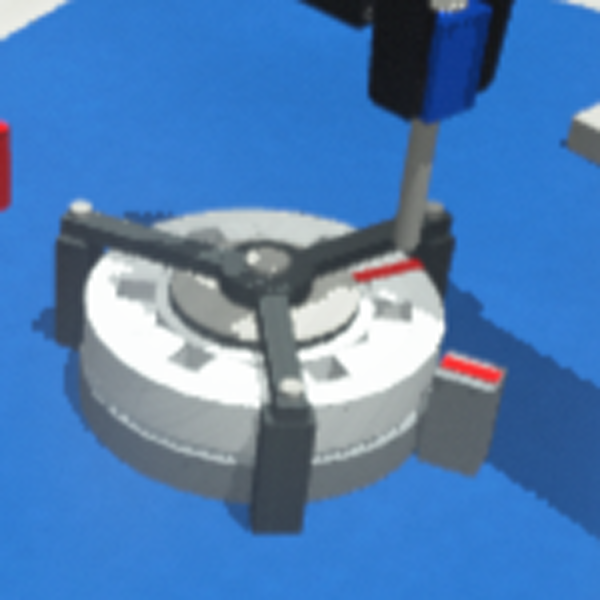

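Tip (406,248) sits over pocket (392,308), with the same offset as at the first insertion. Insert.

```bash
python3 -m handwheel '[[[0,0.01,0,0,0,0],[0,0.02,0,0,0,0],[0,0.027,0,0,0,0],[0,0.034,0,0,0,0],[0,0.041,0,0,0,0],[0,0.046,0,0,0,0],[0,0.046,0,0,0,0],[0,0.046,0,0,0,0]]]'; python3 -c "
from h import *
c=np.array([.531,-.0817]);u=lambda a:np.array([np.cos(np.radians(a)),np.sin(np.radians(a))])
shift(*(c+.06*u(209)),.115,-17)
for a in np.linspace(209,154.3,12):
    d=.06*(u(a)-u(209)); print(round(a,1),(d@u(-17)).round(4),(d@u(73)).round(4))
"
```

```text
clock: 9.73
tool_pos: [0.4771, -0.1115, 0.1155]
eef_rot: [-0.699, 0.105, -0.104, 0.699]
contact_force: [-0.1, 0.3, -1.3]
opening: 0.317
t 9.73 pos [ 0.4771 -0.1115  0.1155] yaw -16.98 shift [0.0011 0.0005 0.0011] wy 0.0001 F [-0.1  0.3 -1.3] open 0.317 tilt [-5.e-04 -1.e+00 -0.e+00]
209.0 0.0 0.0
204.0 -0.0036 0.0038
199.1 -0.0068 0.0078
194.1 -0.0097 0.0122
189.1 -0.0122 0.0168
184.1 -0.0143 0.0215
179.2 -0.0159 0.0265
174.2 -0.0172 0.0315
169.2 -0.018 0.0367
164.2 -0.0183 0.0419
159.3 -0.0182 0.0471
154.3 -0.0176 0.0522
```

```bash
python3 -m handwheel '[[[-0.0036,0,0.0038,0,0,0],[-0.0068,0,0.0078,0,0,0],[-0.0097,0,0.0122,0,0,0],[-0.0122,0,0.0168,0,0,0],[-0.0143,0,0.0215,0,0,0],[-0.0159,0,0.0265,0,0,0],[-0.0172,0,0.0315,0,0,0],[-0.018,0,0.0367,0,0,0],[-0.0183,0,0.0419,0,0,0],[-0.0182,0,0.0471,0,0,0],[-0.0176,0,0.0522,0,0,0],[-0.0176,0,0.0522,0,0,0]]]'; python3 -m handwheel '[[[0,0,0,0,0,0],[0,0,0,0,0,0]]]';python3 -c "
from h import *
c=np.array([.531,-.0817]);a=np.radians(154.3)
shift(*(c+.06*np.array([np.cos(a),np.sin(a)])),.115,-17)
im=snapshot('side')
cv2.imwrite('pics/g7.png',cv2.resize(im[60:210,270:420,::-1],None,fx=4,fy=4,interpolation=cv2.INTER_CUBIC))
"
```

```text
clock: 10.73
tool_pos: [0.4756, -0.0548, 0.1155]
eef_rot: [-0.699, 0.104, -0.104, 0.7]
contact_force: [-0.2, -1.1, -1.3]
opening: 0.313
clock: 10.9
tool_pos: [0.4753, -0.0557, 0.1156]
eef_rot: [-0.699, 0.104, -0.104, 0.7]
contact_force: [0.1, 0.5, -1.7]
opening: 0.319
t 10.9 pos [ 0.4753 -0.0557  0.1156] yaw -16.94 shift [0.0016 0.0006 0.0005] wy 0.0003 F [ 0.1  0.5 -1.7] open 0.319 tilt [-9.e-04 -1.e+00  1.e-03]
```

View pics/g7.png

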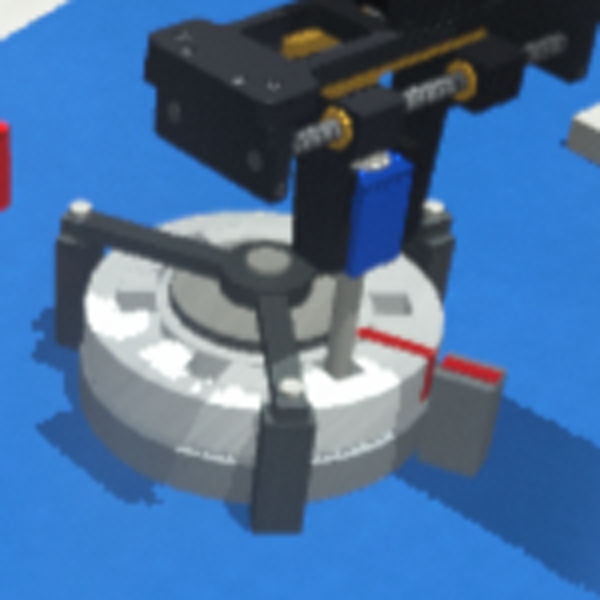

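Ring line, (362,332) to (430,352), lines up with the block's line, (447,362) to (500,376). I lift out and check the angle numerically. That was picture 12, so no more viewing.

```bash
python3 -m handwheel '[[[0,0,-0.002,0,0,0],[0,-0.015,-0.002,0,0,0],[0,-0.03,-0.002,0,0,0],[0,-0.046,-0.002,0,0,0],[0,-0.066,0,0,0,0],[0,-0.08,0,0,0,0],[0,-0.086,0,0,0,0],[0,-0.086,0,0,0,0]]]'; python3 -c "
from h import *
c=np.array([.528,-.0802])
for p,z in(([362,332],.057),([430,351],.057),([447,362],.05),([500,376],.05)):
  b=back('side',((p[0]+.5)/4-.5+270,(p[1]+.5)/4-.5+60),z)[:2]-c;print(np.hypot(*b).round(4),np.degrees(np.arctan2(b[1],b[0]))%360)
shift(.5025,.263,.201,-17)
"
```

```text
clock: 11.62
tool_pos: [0.4762, -0.0568, 0.2027]
eef_rot: [-0.699, 0.104, -0.106, 0.699]
contact_force: [0.4, -0.2, -1.6]
opening: 0.317
0.0514 180.89310214480733
0.0833 184.00826805466193
0.0903 187.92934492282492
0.1145 188.4837228283548
t 11.62 pos [ 0.4762 -0.0568  0.2027] yaw -17.02 shift [-0.0685  0.0018  0.3135] wy -0.0001 F [ 0.4 -0.2 -1.6] open 0.317 tilt [ 2.4e-03 -1.0e+00  7.0e-04]
```

```bash
python3 -m handwheel '[[[-0.005,0,0.022,0,0,0],[-0.011,0,0.05,0,0,0],[-0.018,0,0.082,0,0,0],[-0.025,0,0.114,0,0,0],[-0.032,0,0.147,0,0,0],[-0.039,0,0.18,0,0,0],[-0.046,0,0.212,0,0,0],[-0.053,0,0.243,0,0,0],[-0.06,0,0.274,0,0,0],[-0.065,0,0.298,0,0,0],[-0.068,0,0.311,0,0,0],[-0.0685,0,0.3135,0,0,0]]]';python3 -m handwheel '[[[0,0,0,0,0,0],[0,0,0,0,0,0],[0,0,0,0,0,0],[0,0,0,0,0,0]]]'; python3 -c "
from h import *
shift(.5025,.263,.0825,-17)
im=snapshot('top');i=im.astype(int);m=(i[...,0]-i[...,2]>80)&(i[...,0]-i[...,1]>80)
c=np.array([.531,-.0817]);ys,xs=np.nonzero(m[140:280,338:462]);
for z,lo,hi in((.057,.04,.084),(.05,.086,.118)):
  b=np.array([back('top',(x+338,y+140),z)[:2]-c for x,y in zip(xs,ys)]);rr=np.hypot(*b.T);k=(rr>lo)&(rr<hi);a=np.degrees(np.arctan2(b[:,1],b[:,0]))%360
  print(k.sum(),np.round(np.percentile(a[k],[0,25,50,75,100]),1) if k.any() else '')
"
```

```text
clock: 12.62
tool_pos: [0.5008, 0.2663, 0.2006]
eef_rot: [-0.699, 0.104, -0.103, 0.7]
contact_force: [-0.0, 0.6, -1.4]
opening: 0.308
clock: 12.95
tool_pos: [0.502, 0.261, 0.2016]
eef_rot: [0.7, -0.105, 0.105, -0.699]
contact_force: [-0.5, 0.2, -0.8]
opening: 0.316
t 12.95 pos [0.502  0.261  0.2016] yaw -17.15 shift [-0.0002  0.1191  0.0022] wy -0.0008 F [-0.5  0.2 -0.8] open 0.316 tilt [ 1.0e-04 -1.0e+00 -1.5e-03]
65 [181.4 184.3 185.4 186.6 189.2]
73 [185.  186.4 187.5 188.6 189.9]
```

The ring's line is at about 185.5° and the fixed line at 187.4°, so about 2° off (10° allowed). Lower the bar to just above the rack.

```bash
python3 -m handwheel '[[[0,0,0,0,0,0],[0,0.02,0,0,0,0],[0,0.04,0,0,0,0],[0,0.055,0,0,0,0],[0,0.065,0,0,0,0],[0,0.065,0,0,0,0],[0,0.065,0,0,0,0],[0,0.065,0,0,0,0]]]'; python3 -c "
from h import *
shift(.5025,.263,.083,-17)"
```

```text
clock: 13.67
tool_pos: [0.5024, 0.2636, 0.1376]
eef_rot: [-0.699, 0.104, -0.105, 0.7]
contact_force: [0.1, 1.0, -1.7]
opening: 0.314
t 13.67 pos [0.5024 0.2636 0.1376] yaw -17.01 shift [ 0.0002  0.0546 -0.0006] wy -0.0 F [ 0.1  1.  -1.7] open 0.314 tilt [ 0.001  -1.      0.0013]
```

```bash
python3 -m handwheel '[[[0,0.01,0,0,0,0],[0,0.02,0,0,0,0],[0,0.028,0,0,0,0],[0,0.036,0,0,0,0],[0,0.044,0,0,0,0],[0,0.05,0,0,0,0],[0,0.0545,0,0,0,0],[0,0.0545,0,0,0,0],[0,0.0545,0,0,0,0],[0,0.0545,0,0,0,0]]]'; python3 -c "
from h import *
shift(.5025,.263,.0817,-17)"
```

```text
clock: 14.5
tool_pos: [0.5018, 0.2633, 0.0821]
eef_rot: [-0.699, 0.104, -0.105, 0.699]
contact_force: [0.6, -0.4, -0.7]
opening: 0.317
t 14.5 pos [0.5018 0.2633 0.0821] yaw -16.99 shift [ 0.0007  0.0004 -0.0001] wy 0.0 F [ 0.6 -0.4 -0.7] open 0.317 tilt [ 1.e-04 -1.e+00  2.e-04]
```

```bash
python3 -m handwheel '[[[0,0,0,0,0,0],[0,0,0,0,0,0],[0,0,0,0,0,0],[0,0,0,0,0,0],[0,0,0,0,0,0],[0,0,0,0,0,0],[0,0,0,0,0,0],[0,0,0,0,0,0],[0,0,0,0,0,0],[0,0,0,0,0,0]]]' 1; python3 -c "
from h import *
shift(.5025,.263,.0817,-17)"
```

```text
clock: 15.33
tool_pos: [0.5018, 0.2633, 0.0822]
eef_rot: [-0.699, 0.104, -0.104, 0.699]
contact_force: [-0.8, 0.2, -0.5]
opening: 1.0
t 15.33 pos [0.5018 0.2633 0.0822] yaw -16.99 shift [ 0.0008  0.0005 -0.    ] wy 0.0 F [-0.8  0.2 -0.5] open 1.0 tilt [ 0.e+00 -1.e+00  1.e-04]
```

```bash
python3 -m handwheel '[[[0,-0.01,0,0,0,0],[0,-0.03,0,0,0,0],[0,-0.05,0,0,0,0],[0,-0.08,0,0,0,0],[0,-0.11,0,0,0,0],[0,-0.14,0,0,0,0],[0,-0.15,0,0,0,0],[-0.03,-0.16,0.02,0,0,0],[-0.06,-0.16,0.05,0,0,0],[-0.09,-0.16,0.08,0,0,0],[-0.12,-0.16,0.11,0,0,0],[-0.15,-0.16,0.14,0,0,0]]]';python3 -m handwheel '[[[-0.03,0,0.02,0,0,0],[-0.06,0,0.04,0,0,0],[-0.09,0,0.06,0,0,0],[-0.1,0,0.07,0,0,0],[-0.1,0,0.07,0,0,0],[-0.1,0,0.07,0,0,0],[-0.1,0,0.07,0,0,0]]]' ; python3 - <<'E'
from h import *
ref={n:cv2.imread(f'pics/{n}0.png')[:,:,::-1] for n in C}
for n in C:
    im=snapshot(n)
    for t in('blue_bar','red_bar'): print(n,t,[(np.round(b['bbox']).tolist(),round(b['confidence'],2)) for b in boxes_of(t,n)])
    roi=dict(top=(165,192,210,234),side=(196,200,248,280))[n];x1,y1,x2,y2=roi
    # bright disc centroid on the blue grip, before/after
    for nm,a in(('ref',ref[n]),('now',im)):
        w=(a[y1:y2,x1:x2].min(2)>225) if n=='top' else (a[y1:y2,x1:x2].min(2)>212)
        ys,xs=np.nonzero(w);print(nm,w.sum(),xs.mean().round(1)+x1,ys.mean().round(1)+y1)
    d=np.abs(im.astype(int)-ref[n]).max(2)[y1:y2,x1:x2];print('diff>60 in bar roi',(d>60).sum(),d.size)
shift(0.5,0.26,.2)
E
```

```text
clock: 16.33
tool_pos: [0.3994, 0.4395, 0.2426]
eef_rot: [0.699, -0.105, 0.105, -0.699]
contact_force: [0.9, -0.4, -0.4]
opening: 0.998
clock: 16.92
tool_pos: [0.3273, 0.5326, 0.242]
eef_rot: [0.7, -0.105, 0.106, -0.699]
contact_force: [0.6, -0.1, -0.1]
opening: 1.001
top blue_bar [([176.0, 200.0, 198.0, 224.0], 0.95), ([115.0, 203.0, 140.0, 222.0], 0.86), ([181.0, 266.0, 197.0, 278.0], 0.62)]
top red_bar [([194.0, 146.0, 219.0, 174.0], 0.95)]
ref 92 184.6 210.6
now 95 184.2 210.8
diff>60 in bar roi 699 1890
side blue_bar [([204.0, 208.0, 238.0, 258.0], 0.65), ([262.0, 262.0, 291.0, 311.0], 0.57)]
side red_bar [([173.0, 173.0, 205.0, 225.0], 0.96)]
ref 88 217.4 215.1
now 95 217.0 216.0
diff>60 in bar roi 1279 4160
t 17.22 pos [0.3264 0.5337 0.2423] yaw -17.09 shift [ 0.2463  0.0424 -0.2106] wy None F [ 1.1 -0.5 -0.4] open 0.995 tilt [ 3.e-04 -1.e+00 -1.e-04]
```

The blue disc is back within 1 px in both cameras, the red bar has not moved, and the robot is clear.

```bash
python3 -c "
from plant import *
print(job.finish_job())"
```

```text
the job is handed in; nothing more can be done
None
```

I turned the locking ring home with the blue bar in two strokes through the front gap, moving to the next hole between strokes. I then stood the bar back in its own socket, let go, moved the arm away and handed the job in at about 17.3 s of the 56 s. The hand-in reports no verdict, so the result rests on my own checks.

**Ring:** the top camera puts its line about 2° past the fixed line, with 10° allowed. A rougher reading from the side camera put it 4 to 8° past.

**Blue bar:** the disc on top of its grip is within 1 px (about 2 mm) of its starting place in both cameras. A simple before/after image difference around it was large. I put that down to the arm's shadow but did not confirm it.

**Red bar:** its detected box is unchanged within a few pixels in both cameras.

**Robot:** the gripper is open and about 0.3 m from the rack, with readings of about 1 N, which is sensor noise level.

**Cameras:** the top and side cameras disagreed by 3 to 7 mm on the fixture's position. I settled this by comparing the bar's tip with the hole in the same picture before each insertion. I used all 12 picture views, so these last checks were made from numbers only.

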